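# Turn the V block groove up and set it on the marking stand

## Robot

A 6-joint arm with a two-finger parallel gripper is mounted at the origin on a cart in front of the work surface, level with it; the furniture and walls round the work are solid. World frame = base frame: x ahead of the robot, y to its left, z up, the work surface at z = 0. Lengths are in mm, angles in rad, forces in N, time in s.
With the tool pointing down it reaches from about 375 to 975 mm from the base axis. Payload 3.8 kg.
Tool frame: the origin (TCP) lies midway between the tips of the shut fingers; the grasp point (between the pads) lies 19 mm behind it (ctrl.grasp_offset is the distance from the TCP to the grasp point, in mm); z points along the fingers, y is the line along which they close (so a half turn about z gives the same grasp; the last joint's range is limited). The gripper opens to 85 mm and grips with 20 to 120 N. Pads are 22 mm wide; open, the fingers measure 114 mm over their backs; the gripper's body (76 mm by 85 mm) begins 54 mm behind the grasp point. The pads swing forward as they close: fully open they stand 13 mm farther back than shut.
Start: joints at [-1.313, 0.264, 1.604, -0, 1.274, -0.037], TCP at [196.115, -645.877, 231.28] pointing down, gripper open.
Joint ranges: [-2.63, 2.63], [-0.94, 2.18], [0.31, 2.57], [-1.31, 4.45], [0, 2.66], [-2.55, 2.55]. Speed limits (rad/s): [2.57, 2.57, 3.14, 3.14, 3.14, 3.14].

## Interface

Orientations are given as a unit quaternion [x, y, z, w].
In Python, from cell import ctrl gives the robot as it stands.
- The arm moves only by the shell command python3 -m creep 'ROWS' [FORCE]. ROWS is text: rows parted by semicolons, each of 7 numbers parted by spaces: the shift along the tool's x, y, z in cm, then the turn, a rotation vector about the tool's x, y, z in degrees, then the opening in per cent of the stroke, from 0 (shut) to 100 (fully open). In form: x y z rx ry rz fingers; .... A call has 1 to 12 rows; each row shifts and turns the commanded pose from where the row before left it, along the tool's axes as they then stand; what a row does not reach is not made up. A row lasts 1/8 s, in which the tool goes at most 62.5 mm and 10.7 degrees, less where a joint would pass 70% of its speed; a pose out of reach is approached as far as the arm can. A call with a gripper value outside its range is refused whole. The fingers move at their own pace and stop on an object; FORCE is the grip in N (left out, the last holds). Time passes only in rows, so rows that do not move let the fingers close. It gives the time, the measured TCP pose, the force, the opening and the grip force at its end, in the units of the state.
- ctrl.get_state(): the state, without advancing time (a new reading comes with each control period).
- ctrl.grab_frame(name): name is "scene" or "top" or "wrist"; returns a dict with "image" (480x640x3 uint8, red, green, blue), "depth" (480x640 float32, mm along the optical axis (not along the pixel's ray), 0 where there is no reading), "camera_matrix" (3x3 intrinsics, pixels), "dist" ([k1, k2, p1, p2, k3] as OpenCV has them; the pictures are not rectified), "cam_to_world" (4x4, takes a point from camera to world coordinates). Camera axes: x right, y down, z forward; pixel columns grow to the right and rows downward; lengths in mm; the calibration is good to about 2 mm. A picture is of the moment at which its call begins.
- ctrl.job_done(): hands the job in; it is judged then, once.
The state is a dict: "t": time; "joint_positions": joint angles; "qvel": joint speeds; "joint_torque": joint torques, N m; "tool_pos": TCP position; "tcp_rot": TCP orientation; "wrist_force": force on the tool from outside, world axes, zero at the start; "wrist_torque": the same for the moment, N m; "grip_width": opening from 0.0 (shut) to 1.0 (fully open); "grip_force": force on a finger pad.
Only numpy, scipy, OpenCV 4.12 (cv2) and the standard library are available. Lean on these libraries where they do the work, as an engineer would, in place of code of your own. Each camera call takes 0.05 s, during which the arm holds its last target. There are 200 camera calls.

## Task

The steel V block lies upside down on the worktop. Tip it over its edges a quarter turn at a time, letting go of it on its side and again when its groove faces up, and do not lift it clear of the worktop before the groove is up. Then set it, groove up, centred on the narrow rib of the marking stand with the groove running along the rib and one notched end face flush against the upright stop, let go, and leave the dish and the stack of blanks where they are.

Things in the scene. Friction and masses are not known exactly. Their poses are not given: they have to be found in the camera images.
- v_block: Loose plain grey steel V block, 0.32 to 0.55 kg: 45 (x) by 50 (y) by 34 mm (z). Origin: centre of the base face; z points from base to the grooved face. 90 degree V groove along the whole x, centred on y = 0, 16 mm deep, 32 wide. Notched end faces at x = -22.5 and 22.5 mm, plain sides at y = -25 and 25 mm. Starts groove down (origin 34 mm up, z down), groove running roughly away from the robot.
- v_block_center (a point): Middle of the V block's box, 17 mm from its base face along its z; it is 17 mm above the support when the groove is up or down and 25 mm when it lies on a plain side. The worktop is free for 100 mm to its left (+y) for tipping; the laser platform (50 mm high) begins 564 mm and its overhead head (270 mm up) 630 mm ahead of the robot.
- stand: Fixed aluminium stand, right. Origin: under the foot's centre; x runs along the rib to the stop (roughly away from the robot), z up. Foot 120 x 90 x 8 mm, 5 mm screw heads near its corners. Rib 30 mm wide (y), flat top 38 mm up, from x = -40 to 30 mm; strips beside it 14 mm high, to y = 26 mm either side. Steel stop: face at x = 30 mm, 44 mm wide (y), 10 mm thick, top 54 mm up.
- stand_top (a point): Point on the rib's top, 38 mm above the worktop, right under the middle of a V block that stands flush against the stop: 22.5 mm before the stop's face, on the rib's centre line. Axes as the stand's.
- steel_dish: Bystander: small round steel dish, 67 mm across, 24 mm high, near the front edge of the worktop. Origin: centre of its underside. Leave it.
- tag_blanks: Bystander: stack of metal name-plate blanks, 34 by 53 by 14 mm, near the front edge of the worktop. Origin: centre of its underside. Leave it.

How it is judged (in metres and radians):
On the way, in this order (a step that is already met when the one before it is completed fails the run):
1. the V block rests on its side on the worktop, groove facing sideways, let go (angle between v_block's own z axis and vertical between 1.47 and 1.67 rad and height (world z) of v_block_center below 0.029 m and contact force between the fingers and v_block below 0.1 N and linear speed of v_block below 0.02 m/s), for 0.2 s.
2. the V block rests groove up on the worktop, let go (angle between v_block's own z axis and vertical below 0.1 rad and height (world z) of v_block_center below 0.021 m and contact force between the fingers and v_block below 0.1 N and linear speed of v_block below 0.02 m/s), for 0.2 s.
At the end, for the whole second after the job is handed in: The V block stands at rest groove up (within 0.06 rad) on the stand's rib, its groove along the rib within 0.08 rad, its end face against the stop with no more than 2.2 mm of gap, and centred across the rib within 7 mm (angle between v_block's own z axis and vertical below 0.06 rad and angle between the x axis of v_block and the x axis of stand, either way round below 0.08 rad and x of v_block_center in the frame of stand_top between -0.0022 and 0.003 m and y of v_block_center in the frame of stand_top between -0.007 and 0.007 m and z of v_block_center in the frame of stand_top between 0.014 and 0.02 m and linear speed of v_block below 0.01 m/s); the robot touches nothing.
It fails at once if the V block is lifted clear of the worktop (its middle more than 55 mm up) before its groove is up (angle between v_block's own z axis and vertical above 0.35 rad and height (world z) of v_block_center above 0.055 m).
It fails at once if the dish is moved by more than 30 mm (distance of steel_dish from where it was at the start of the episode above 0.03 m).
It fails at once if the stack of blanks is moved by more than 30 mm (distance of tag_blanks from where it was at the start of the episode above 0.03 m).
It also fails if it takes over 70 s, if anything falls off the work surface, if the arm or the gripper's body presses on something with over 40 N, if the wrist force passes 120 N, or if a joint passes its speed limit or range.

## Working session

There is one attempt and no reset: what is moved stays moved. The work goes in short steps, Python scripts to look and compute and a shell command to move; the robot and the scene stay as the last step left them, time stands still between calls to the robot, and variables do not carry over. Pictures are saved under pics/ and viewed, at most 10 in all, crops included, and the job is handed in when it is done.

```bash
ls; mkdir -p pics
cat > h.py <<'E'
import numpy as np, cv2
from cell import ctrl
from scipy.spatial.transform import Rotation as R
def frame(n):
    return ctrl.grab_frame(n)
def cloud(f):
    h,w=f["depth"].shape
    u,v=np.meshgrid(np.arange(w),np.arange(h))
    p=cv2.undistortPoints(np.stack([u,v],-1).reshape(-1,1,2).astype(np.float64),f["camera_matrix"],np.array(f["dist"],float)).reshape(h,w,2)
    d=f["depth"]
    P=np.stack([p[...,0]*d,p[...,1]*d,d],-1)
    T=np.array(f["cam_to_world"])
    W=P@T[:3,:3].T+T[:3,3]
    W[d==0]=np.nan
    return W
def save(f,n,crop=None,s=1):
    im=f["image"][...,::-1]
    if crop: im=im[crop[1]:crop[3],crop[0]:crop[2]]
    cv2.imwrite("pics/"+n,cv2.resize(im,None,fx=s,fy=s))
E
python3 - <<'E'
from h import *
s=ctrl.get_state(); print(s["tool_pos"],s["tcp_rot"],s["grip_width"],ctrl.grasp_offset)
f=frame("top"); save(f,"top0.png"); W=cloud(f); np.save("top0.npy",W)
print(np.array(f["cam_to_world"]).round(2).tolist())
g=frame("scene"); save(g,"sc0.png"); np.save("sc0.npy",cloud(g))
m=(W[...,2]>8)&(W[...,2]<70)
n,l,st,c=cv2.connectedComponentsWithStats(m.astype(np.uint8))
for i in range(1,n):
    if st[i,4]>60:
        P=W[l==i]; print(st[i].tolist(),np.percentile(P,[2,50,98],axis=0).round(0).tolist())
E
```

```text
pics
[ 195.93353054 -645.16106978  229.95170827] [ 9.89156262e-01  1.46862540e-01 -1.21517000e-04 -1.12641353e-03] 1.0022527715913996 18.700000000000003
[[0.01, -1.0, 0.06, 406.05], [-1.0, -0.01, 0.04, -3.95], [-0.04, -0.06, -1.0, 891.88], [0.0, 0.0, 0.0, 1.0]]
[214, 0, 146, 178, 18730] [[569.0, -34.0, 43.0], [686.0, 61.0, 51.0], [890.0, 217.0, 69.0]]
[423, 0, 45, 48, 366] [[833.0, -247.0, 8.0], [878.0, -215.0, 16.0], [917.0, -167.0, 21.0]]
[382, 17, 49, 35, 649] [[824.0, -172.0, 9.0], [830.0, -115.0, 37.0], [858.0, -84.0, 68.0]]
[152, 66, 38, 56, 848] [[677.0, 293.0, 12.0], [729.0, 334.0, 29.0], [780.0, 361.0, 41.0]]
[0, 69, 15, 235, 1572] [[364.0, 662.0, 8.0], [650.0, 665.0, 19.0], [781.0, 667.0, 42.0]]
[363, 82, 58, 39, 759] [[693.0, -152.0, 8.0], [734.0, -91.0, 11.0], [753.0, -53.0, 15.0]]
[104, 148, 50, 57, 1016] [[518.0, 359.0, 9.0], [571.0, 401.0, 28.0], [612.0, 438.0, 48.0]]
[149, 162, 24, 102, 848] [[405.0, 323.0, 12.0], [458.0, 334.0, 22.0], [588.0, 352.0, 28.0]]
[59, 165, 31, 34, 533] [[527.0, 486.0, 10.0], [547.0, 491.0, 42.0], [579.0, 514.0, 69.0]]
[128, 167, 14, 10, 76]
[... 265 characters left out ...]
, 2239] [[356.0, 396.0, 9.0], [439.0, 437.0, 29.0], [504.0, 484.0, 47.0]]
[261, 230, 33, 30, 688] [[415.0, 83.0, 22.0], [438.0, 109.0, 34.0], [462.0, 135.0, 37.0]]
[313, 259, 36, 36, 286] [[349.0, -21.0, 8.0], [379.0, 9.0, 19.0], [413.0, 42.0, 26.0]]
[399, 271, 30, 20, 476] [[359.0, -170.0, 11.0], [375.0, -146.0, 14.0], [392.0, -121.0, 17.0]]
[13, 290, 30, 14, 143] [[324.0, 575.0, 10.0], [334.0, 582.0, 43.0], [344.0, 592.0, 69.0]]
[12, 317, 31, 14, 181] [[275.0, 574.0, 10.0], [283.0, 582.0, 42.0], [290.0, 591.0, 69.0]]
[0, 423, 100, 57, 4379] [[-4.0, 457.0, 9.0], [33.0, 533.0, 32.0], [74.0, 616.0, 56.0]]
[349, 427, 42, 53, 1213] [[10.0, -102.0, 9.0], [52.0, -66.0, 13.0], [96.0, -34.0, 62.0]]
```

View pics/top0.png

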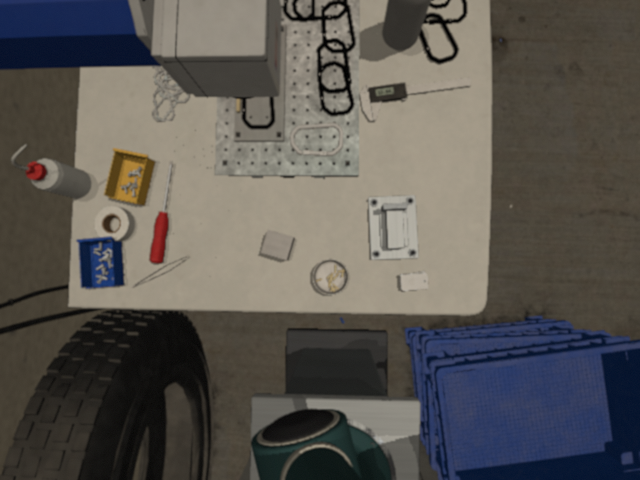

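View pics/sc0.png

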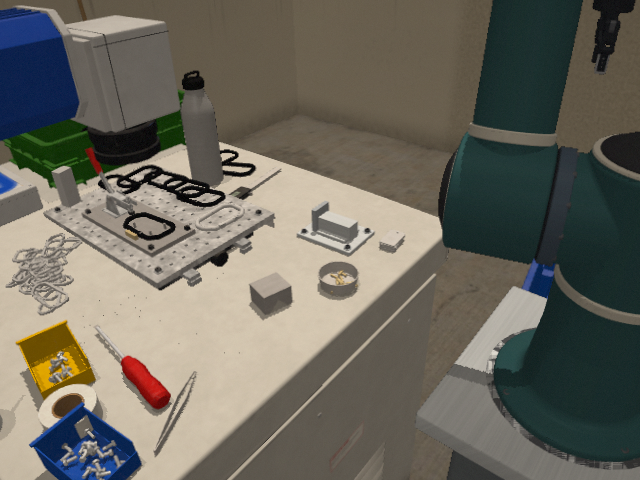

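The top view shows the V block at pixel (277,246), the stand at (392,228) with its stop on the far side, the dish at (329,277) and the blanks at (412,282). The scene view agrees, with the block groove-down at (270,294).

Run:
```python
from h import *
for n in("top0","sc0"):
    W=np.load(n+".npy")
    def rect(box,z0,z1):
        m=(W[...,0]>box[0])&(W[...,0]<box[1])&(W[...,1]>box[2])&(W[...,1]<box[3])&(W[...,2]>z0)&(W[...,2]<z1)
        P=W[m]; 
        if len(P)<5: return None
        r=cv2.minAreaRect(P[:,:2].astype(np.float32)); return len(P),np.round(r[0],1),np.round(r[1],1),round(r[2],1),np.median(P[:,2]).round(1)
    print(n,"block",rect((390,490,60,160),30,40))
    print("rib",rect((400,550,-170,-40),34,44))
    print("stop",rect((400,550,-170,-40),48,60))
    print("strips+",rect((400,550,-170,-40),11,60))
    print("foot",rect((400,550,-170,-40),5,60))
s=ctrl.get_state();print(R.from_quat(s["tcp_rot"]).as_matrix().round(3).tolist())
```

```text
top0 block (660, array([438.9, 110.1]), array([50.6, 45. ]), 74.4, np.float64(34.3))
rib (648, array([ 474.7, -103.1]), array([41. , 76.3]), 89.8, np.float64(38.1))
stop (147, array([ 510.8, -104.9]), array([10. , 43.7]), 3.2, np.float64(53.8))
strips+ (1350, array([ 475.5, -107.2]), array([115.4,  87.7]), 3.6, np.float64(36.9))
foot (2984, array([ 469.9, -105.8]), array([145.9, 106.2]), 9.8, np.float64(10.2))
sc0 block (689, array([437.1, 110.8]), array([51.2, 48. ]), 75.2, np.float64(35.4))
rib (448, array([ 476.1, -106.9]), array([83.1, 43.8]), 9.7, np.float64(39.5))
stop (115, array([ 508.2, -102.4]), array([44.4, 12.2]), 87.1, np.float64(54.6))
strips+ (1289, array([473.1, -99.7]), array([116.5,  85.5]), 5.3, np.float64(31.8))
foot (2022, array([ 474.7, -103.1]), array([120.9,  92.4]), 4.5, np.float64(16.0))
[[0.957, 0.29, -0.001], [0.29, -0.957, 0.002], [0.0, -0.002, -1.0]]
```

```bash
cat >> h.py <<'E'
def rot(phi,tilt=0):  # tool y at yaw phi, tool z down, then turned by tilt about tool y
    c,s=np.cos(np.radians(phi)),np.sin(np.radians(phi))
    return np.array([[-s,c,0],[c,s,0],[0,0,-1.]]) @ R.from_euler('y',tilt,degrees=True).as_matrix()
def plan(p,Rt):
    s=ctrl.get_state(); R0=R.from_quat(s["tcp_rot"]).as_matrix(); d=np.array(p)-s["tool_pos"]
    print("t",round(s["t"],2),"pos",s["tool_pos"].round(1) if hasattr(s["tool_pos"],'round') else s["tool_pos"],"j",np.round(s["joint_positions"],2),"grip",round(s["grip_width"],3),round(s["grip_force"],1),"F",np.round(s["wrist_force"],1))
    print("turn deg",R.from_matrix(R0.T@Rt).as_rotvec(degrees=True).round(2),"shift before turn cm",(R0.T@d/10).round(2),"shift after turn cm",(Rt.T@d/10).round(2))
E
python3 - <<'E'
from h import *
plan([438,110,200],rot(-15.6))
E
```

```text
t 0.1 pos [ 195.9 -645.2  230.1] j [-1.31  0.26  1.61 -0.    1.27 -0.04] grip 0.999 0.0 F [-0.1  0.4  0.2]
turn deg [ -0.11  -0.06 -57.51] shift before turn cm [ 45.1  -65.23   3.15] shift after turn cm [79.25  3.01  3.01]
```

```bash
python3 -m creep '0 0 0 0 0 -9.6 80;0 0 0 0 0 -9.6 80;0 0 0 0 0 -9.6 80;0 0 0 0 0 -9.6 80;0 0 0 0 0 -9.6 80;0 0 0 0 0 -9.5 80;5 0.2 0 0 0 0 80;5 0.2 0 0 0 0 80;5 0.2 0 0 0 0 80;5 0.2 0 0 0 0 80;5 0.2 0 0 0 0 80;5 0.2 0.5 0 0 0 80' 40
python3 -m creep '5 0.2 0.5 0 0 0 80;5 0.2 0.5 0 0 0 80;5 0.2 0.5 0 0 0 80;5 0.2 0.5 0 0 0 80;5 0.2 0.5 0 0 0 80;5 0.2 0 0 0 0 80;5 0.2 0 0 0 0 80;5 0.2 0 0 0 0 80;5 0.2 0 0 0 0 80;4.2 0 0 0 0 0 80;0 0 0 0 0 0 80'
python3 - <<'E'
from h import *
plan([438,110,200],rot(-15.6))
f=frame("wrist"); save(f,"w1.png"); W=cloud(f)
m=(abs(W[...,0]-438)<60)&(abs(W[...,1]-110)<60)&(W[...,2]>28)&(W[...,2]<42)
P=W[m]; print(m.sum(), cv2.minAreaRect(P[:,:2].astype(np.float32)) if m.sum()>9 else 0, np.median(P[:,2]))
E
```

```text
t: 1.6
tool_pos: [288.7, -358.6, 226.2]
tcp_rot: [0.797, 0.604, 0.0, 0.0]
wrist_force: [-0.3, -0.0, 0.6]
grip_width: 0.803
grip_force: 0.0
t: 2.98
tool_pos: [438.2, 111.0, 200.9]
tcp_rot: [0.795, 0.606, -0.0, -0.0]
wrist_force: [-0.8, 0.9, -0.0]
grip_width: 0.798
grip_force: 0.0
t 2.98 pos [438.2 111.  200.9] j [ 0.19 -0.15  2.09  0.    1.19  0.46] grip 0.798 0.0 F [-0.8  0.9 -0. ]
turn deg [-0.04 -0.01  0.23] shift before turn cm [-0.1   0.01  0.09] shift after turn cm [-0.1   0.01  0.09]
3223 ((438.5642395019531, 111.72029876708984), (50.012908935546875, 45.03471755981445), 74.40769958496094) 33.63930038404584
```

View pics/w1.png

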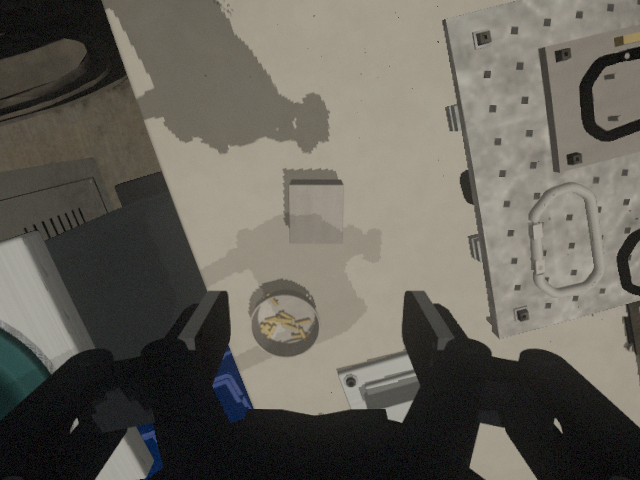

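The block sits square between the jaws, at pixel (316,211), measured (438.5, 111.5) with 34 mm height; this agrees with the first measurement.

```bash
cat >> h.py <<'E'
def pivot(p,ang):  # constant row shift (cm) for turning ang about tool y round a world point p, and the total check
    s=ctrl.get_state(); R0=R.from_quat(s["tcp_rot"]).as_matrix(); q=R0.T@(np.array(p)-s["tool_pos"]); q[1]=0
    print("pivot in tool",q.round(1),"row shift cm",((q-R.from_euler('y',ang,degrees=True).apply(q))/10).round(3))
L=np.array([.269,.963,0])
E
python3 - <<'E'
from h import *
f=frame("wrist");s=ctrl.get_state();T=np.array(f["cam_to_world"]);R0=R.from_quat(s["tcp_rot"]).as_matrix()
print("cam in tool",(R0.T@(T[:3,3]-s["tool_pos"])).round(0))
c=np.array([438.5,111,0]);Rt=rot(-15.6,50);z=Rt[:,2]
P=c-4*L+[0,0,27]; tcp=P+24*z; print(tcp.round(1))
plan(tcp-90*z,Rt)
E
```

```text
cam in tool [  72.   -0. -142.]
[442.4 124.9  11.6]
t 3.08 pos [437.5 108.8 200.7] j [ 0.19 -0.15  2.1  -0.    1.2   0.46] grip 0.797 0.0 F [ 0.1  0.1 -0.2]
turn deg [-9.000e-02  5.006e+01  4.000e-02] shift before turn cm [-5.2   0.04 13.14] shift after turn cm [-13.41   0.03   4.44]
```

```bash
python3 -m creep '0 0 0 0 10 0 80;0 0 0 0 10 0 80;0 0 0 0 10 0 80;0 0 0 0 10 0 80;0 0 0 0 10 0 80;-4.5 0 0 0 0 0 80;-4.5 0 1.5 0 0 0 80;-4.4 0 2.9 0 0 0 80;0 0 0 0 0 0 80'
python3 - <<'E'
from h import *
c=np.array([438.5,111,0]);Rt=rot(-15.6,50);z=Rt[:,2]
plan(c-4*L+[0,0,27]+24*z,Rt)
E
```

```text
t: 4.2
tool_pos: [420.7, 58.8, 67.6]
tcp_rot: [0.724, 0.545, 0.335, -0.259]
wrist_force: [-0.5, 0.9, 0.6]
grip_width: 0.802
grip_force: 0.0
t 4.2 pos [420.7  58.8  67.6] j [-0.58  0.16  2.38  0.92  1.17 -0.93] grip 0.802 0.0 F [-0.5  0.9  0.6]
turn deg [-0.24 -0.14 -0.54] shift before turn cm [0.15 0.35 8.92] shift after turn cm [0.17 0.31 8.92]
```

```bash
python3 -m creep '0 0.2 2 0 0 0 80;0.1 0.1 2 0 0 0 80;0 0 2 0 0 0 80;0 0 1.5 0 0 0 80;0 0 1.4 0 0 0 80;0 0 0 0 0 0 80'
python3 - <<'E'
from h import *
c=np.array([438.5,111,0]);Rt=rot(-15.6,50);z=Rt[:,2]
plan(c-4*L+[0,0,27]+24*z,Rt)
E
```

```text
t: 4.95
tool_pos: [445.2, 124.5, 14.1]
tcp_rot: [0.722, 0.548, 0.337, -0.256]
wrist_force: [-0.0, -0.2, 0.5]
grip_width: 0.798
grip_force: 0.0
t 4.95 pos [445.2 124.5  14.1] j [-0.4   0.28  2.39  1.11  1.01 -1.02] grip 0.798 0.0 F [-0.  -0.2  0.5]
turn deg [-0.05 -0.02  0.02] shift before turn cm [-0.22 -0.28  0.13] shift after turn cm [-0.22 -0.28  0.13]
```

```bash
python3 -m creep '-0.1 -0.2 0.1 0 0 0 80;0 0 0 0 0 0 30;0 0 0 0 0 0 30;0 0 0 0 0 0 30;0 0 0 0 0 0 30;0 0 0 0 0 0 30' 50
python3 - <<'E'
from h import *
c=np.array([438.5,111,0]);Rt=rot(-15.6,50);z=Rt[:,2]
plan(c-4*L+[0,0,27]+24*z,Rt); pivot(c+25*L,-5)
f=frame("scene"); save(f,"s1.png",(170,190,410,370),3)
E
```

```text
t: 5.7
tool_pos: [443.3, 124.5, 12.8]
tcp_rot: [0.722, 0.548, 0.337, -0.256]
wrist_force: [-3.3, -3.4, 6.2]
grip_width: 0.518
grip_force: 51.5
t 5.7 pos [443.3 124.5  12.8] j [-0.4   0.28  2.4   1.11  1.01 -1.02] grip 0.518 51.5 F [-3.3 -3.4  6.2]
turn deg [-0.02 -0.03 -0.  ] shift before turn cm [-0.09 -0.1   0.09] shift after turn cm [-0.09 -0.1   0.09]
pivot in tool [-2.9  0.  16.5] row shift cm [0.142 0.    0.032]
```

View pics/s1.png

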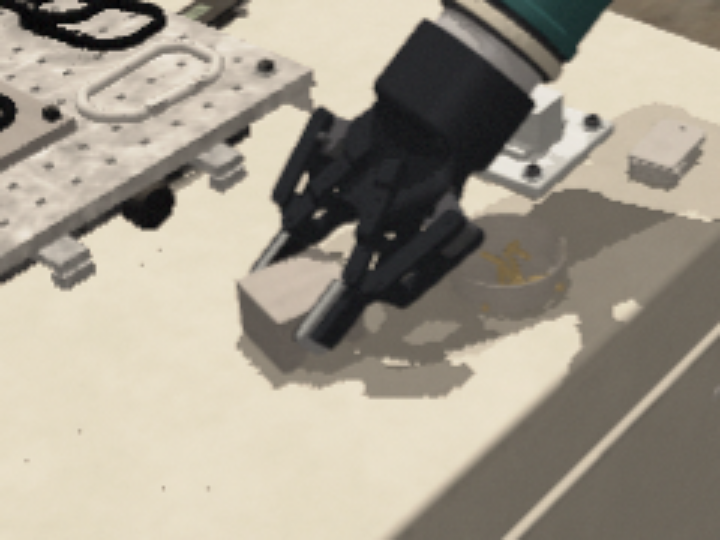

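The block (crop pixel (290,310)) is held by its end faces with the tool tilted 50°; the fingers are clear of the worktop and the dish.

```bash
python3 -m creep '0.142 0 0.032 0 -5 0 30;0.142 0 0.032 0 -5 0 30;0.142 0 0.032 0 -5 0 30;0.142 0 0.032 0 -5 0 30;0.142 0 0.032 0 -5 0 30;0.142 0 0.032 0 -5 0 30;0.142 0 0.032 0 -5 0 30;0.142 0 0.032 0 -5 0 30;0.142 0 0.032 0 -5 0 30;0 0 0 0 0 0 30'
python3 - <<'E'
from h import *
c=np.array([438.5,111,0])
plan(c,rot(-15.6,-40)); pivot(c+25*L,-5)
E
```

```text
t: 7.0
tool_pos: [447.5, 137.6, 16.5]
tcp_rot: [0.795, 0.605, 0.036, -0.026]
wrist_force: [1.6, 1.3, 0.7]
grip_width: 0.52
grip_force: 51.9
t 7.0 pos [447.5 137.6  16.5] j [0.19 0.1  2.25 0.12 0.76 0.37] grip 0.52 51.9 F [1.6 1.3 0.7]
turn deg [  0.12 -45.08   0.14] shift before turn cm [-2.94 -0.16  1.39] shift after turn cm [-1.09 -0.15  3.07]
pivot in tool [-4.5  0.  16.1] row shift cm [0.139 0.    0.046]
```

```bash
python3 -m creep '0.142 0 0.035 0 -5 0 30;0.142 0 0.035 0 -5 0 30;0.142 0 0.035 0 -5 0 30;0.142 0 0.035 0 -5 0 30;0.142 0 0.035 0 -5 0 30;0.142 0 0.035 0 -5 0 30;0.142 0 0.035 0 -5 0 30;0.142 0 0.035 0 -5 0 30;0.142 0 0.035 0 -5 0 30;0 0 0 0 0 0 30'
python3 - <<'E'
from h import *
c=np.array([438.5,111,0])
plan(c,rot(-15.6,-40))
f=frame("scene"); save(f,"s2.png",(170,190,410,370),3)
E
```

```text
t: 8.25
tool_pos: [450.3, 146.8, 10.9]
tcp_rot: [0.748, 0.568, -0.274, 0.207]
wrist_force: [0.4, -0.1, 10.3]
grip_width: 0.521
grip_force: 52.7
t 8.25 pos [450.3 146.8  10.9] j [ 0.58  0.51  1.9  -0.45  1.32  1.1 ] grip 0.521 52.7 F [ 0.4 -0.1 10.3]
turn deg [-0.1   0.15  0.09] shift before turn cm [-2.17 -0.17  3.26] shift after turn cm [-2.18 -0.17  3.26]
```

View pics/s2.png

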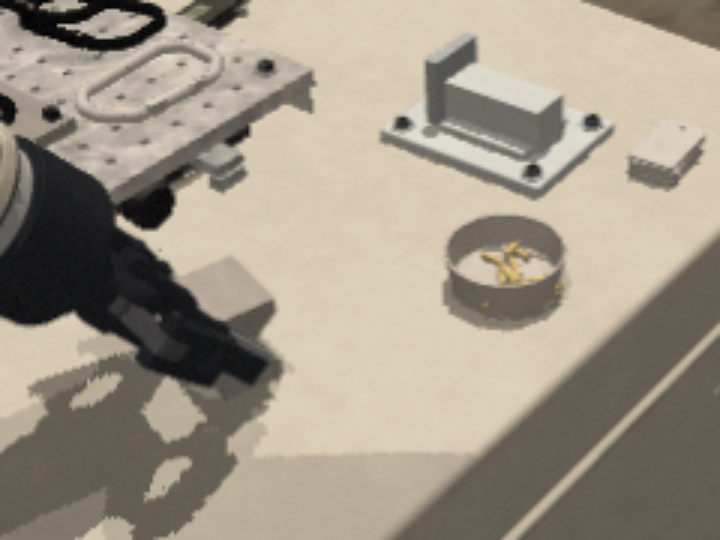

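The block (crop (230,310)) is on its side, pressed flat with 10 N; let go and back out.

```bash
python3 -m creep '0 0 0 0 0 0 55;0 0 0 0 0 0 80;0 0 0 0 0 0 80;0 0 0 0 0 0 80;0 0 0 0 0 0 80;0 0 -2 0 0 0 80;0 0 -4 0 0 0 80;0 0 -4 0 0 0 80;0 0 -3 0 0 0 80;0 0 0 0 0 0 80'
python3 - <<'E'
from h import *
c=np.array([438.5,111,0])
plan(c+42*L+[0,0,180],rot(-15.6,20))
for n in("top","wrist"):
    f=frame(n);W=cloud(f)
    m=(abs(W[...,0]-450)<45)&(abs(W[...,1]-152)<45)&(W[...,2]>44)&(W[...,2]<56)
    P=W[m]; print(n,len(P), cv2.minAreaRect(P[:,:2].astype(np.float32)) if len(P)>9 else 0, np.median(P[:,2]))
E
```

```text
t: 9.55
tool_pos: [474.5, 230.5, 112.5]
tcp_rot: [0.749, 0.569, -0.269, 0.207]
wrist_force: [-0.1, 0.5, -0.3]
grip_width: 0.799
grip_force: 0.0
t 9.55 pos [474.5 230.5 112.5] j [ 0.66  0.47  1.72 -0.39  1.54  1.06] grip 0.799 0.0 F [-0.1  0.5 -0.3]
turn deg [2.700e-01 5.967e+01 5.000e-02] shift before turn cm [-10.69  -0.24   0.09] shift after turn cm [-5.47 -0.26 -9.18]
top 471 ((452.2232971191406, 150.76097106933594), (34.94172668457031, 44.79201889038086), 74.87590789794922) 50.15047617856533
wrist 2162 ((451.69891357421875, 151.76156616210938), (36.96492004394531, 45.196388244628906), 73.73712921142578) 49.37948453968003
```

```bash
python3 -m creep '0 0 -3 0 10 0 80;0 0 -3 0 10 0 80;0 0 0 0 10 0 80;0 0 0 0 10 0 80;0 0 0 0 10 0 80;0 0 0 0 10 0 80;0 0 0 0 10 0 80;0 0 0 0 10 0 80;0 0 0 0 10 0 80;0 0 0 0 0 0 80'
python3 - <<'E'
from h import *
c=np.array([452,151.3,0]);Rt=rot(-15.5,50);z=Rt[:,2];P=c-11*L+[0,0,35]+24*z
print(P);plan(P-80*z,Rt);plan(P,Rt)
E
```

```text
t: 10.9
tool_pos: [477.7, 258.5, 153.7]
tcp_rot: [0.727, 0.546, 0.329, -0.255]
wrist_force: [-0.2, 0.2, -0.7]
grip_width: 0.801
grip_force: 0.0
[453.95419535 158.42341009  19.57309737]
t 10.9 pos [477.7 258.5 153.7] j [-0.05 -0.02  2.33  1.1   0.98 -0.5 ] grip 0.801 0.0 F [-0.2  0.2 -0.7]
turn deg [-0.18  0.76 -0.75] shift before turn cm [-16.97   0.58  -7.03] shift after turn cm [-16.88   0.38  -7.25]
t 10.9 pos [477.7 258.5 153.7] j [-0.05 -0.02  2.33  1.1   0.98 -0.5 ] grip 0.801 0.0 F [-0.2  0.2 -0.7]
turn deg [-0.18  0.76 -0.75] shift before turn cm [-16.86   0.61   0.97] shift after turn cm [-16.88   0.38   0.75]
```

```bash
python3 -m creep '0 0 -3.6 0 0 0 80;0 0 -3.6 0 0 0 80;-4.2 0.1 0 0 0.7 -0.7 80;-4.2 0.1 0 0 0 0 80;-4.2 0.1 0 0 0 0 80;-4.3 0.1 0 0 0 0 80;0 0 0 0 0 0 80'
python3 - <<'E'
from h import *
c=np.array([452,151.3,0]);Rt=rot(-15.5,50);z=Rt[:,2];P=c-11*L+[0,0,35]+24*z
plan(P,Rt)
E
```

```text
t: 11.78
tool_pos: [441.1, 101.6, 73.8]
tcp_rot: [0.72, 0.551, 0.336, -0.257]
wrist_force: [-0.0, 0.2, 1.2]
grip_width: 0.802
grip_force: 0.0
t 11.78 pos [441.1 101.6  73.8] j [-0.46  0.14  2.38  0.99  1.12 -0.88] grip 0.802 0.0 F [-0.   0.2  1.2]
turn deg [-0.27  0.01  0.25] shift before turn cm [-0.41 -0.25  7.95] shift after turn cm [-0.41 -0.28  7.95]
```

```bash
python3 -m creep '-0.4 -0.2 1.5 0 0 0 80;0 0 2 0 0 0 80;0 0 2 0 0 0 80;0 0 1.5 0 0 0 80;0 0 0.9 0 0 0 80;0 0 0 0 0 0 80;0 0 0 0 0 0 30;0 0 0 0 0 0 30;0 0 0 0 0 0 30;0 0 0 0 0 0 30;0 0 0 0 0 0 30' 50
python3 - <<'E'
from h import *
c=np.array([452,151.3,0]);Rt=rot(-15.5,50);z=Rt[:,2];P=c-11*L+[0,0,35]+24*z
plan(P,Rt);pivot(c+17*L,-5)
E
```

```text
t: 13.15
tool_pos: [456.0, 158.4, 22.6]
tcp_rot: [0.718, 0.552, 0.339, -0.255]
wrist_force: [-2.9, -2.0, 5.2]
grip_width: 0.523
grip_force: 51.8
t 13.15 pos [456.  158.4  22.6] j [-0.31  0.26  2.39  1.16  0.99 -0.99] grip 0.523 51.8 F [-2.9 -2.   5.2]
turn deg [-0.05 -0.19  0.6 ] shift before turn cm [-0.27 -0.2   0.16] shift after turn cm [-0.27 -0.2   0.16]
pivot in tool [-11.5   0.   21.5] row shift cm [0.183 0.    0.109]
```

```bash
python3 -m creep '0.183 0 0.108 0 -5 0 30;0.183 0 0.108 0 -5 0 30;0.183 0 0.108 0 -5 0 30;0.183 0 0.108 0 -5 0 30;0.183 0 0.108 0 -5 0 30;0.183 0 0.108 0 -5 0 30;0.183 0 0.108 0 -5 0 30;0.183 0 0.108 0 -5 0 30;0.183 0 0.108 0 -5 0 30;0 0 0 0 0 0 30'
python3 - <<'E'
from h import *
c=np.array([452,151.3,0])
plan(c,rot(-15.6,-40)); pivot(c+17*L,-5)
E
```

```text
t: 14.4
tool_pos: [462.6, 177.7, 22.5]
tcp_rot: [0.792, 0.609, 0.039, -0.024]
wrist_force: [3.3, 0.5, 1.7]
grip_width: 0.517
grip_force: 52.0
t 14.4 pos [462.6 177.7  22.5] j [0.26 0.13 2.2  0.11 0.76 0.45] grip 0.517 52.0 F [3.3 0.5 1.7]
turn deg [  0.79 -45.24   0.47] shift before turn cm [-3.02 -0.37  1.98] shift after turn cm [-0.72 -0.31  3.54]
pivot in tool [-13.3   0.   21.4] row shift cm [0.181 0.    0.124]
```

```bash
python3 -m creep '0.183 0 0.112 0 -5 0 30;0.183 0 0.112 0 -5 0 30;0.183 0 0.112 0 -5 0 30;0.183 0 0.112 0 -5 0 30;0.183 0 0.112 0 -5 0 30;0.183 0 0.112 0 -5 0 30;0.183 0 0.112 0 -5 0 30;0.183 0 0.112 0 -5 0 30;0.183 0 0.112 0 -5 0 30;0 0 0 0 0 0 30'
python3 - <<'E'
from h import *
c=np.array([452,151.3,0])
plan(c,rot(-15.6,-40))
f=frame("scene"); save(f,"s3.png",(140,190,380,370),3)
E
```

```text
t: 15.65
tool_pos: [465.5, 188.6, 9.6]
tcp_rot: [0.746, 0.571, -0.27, 0.21]
wrist_force: [2.0, -0.3, 11.0]
grip_width: 0.519
grip_force: 52.9
t 15.65 pos [465.5 188.6   9.6] j [ 0.62  0.56  1.82 -0.43  1.36  1.11] grip 0.519 52.9 F [ 2.  -0.3 11. ]
turn deg [ 0.62 -0.01  0.21] shift before turn cm [-2.41 -0.34  3.28] shift after turn cm [-2.41 -0.3   3.28]
```

View pics/s3.png

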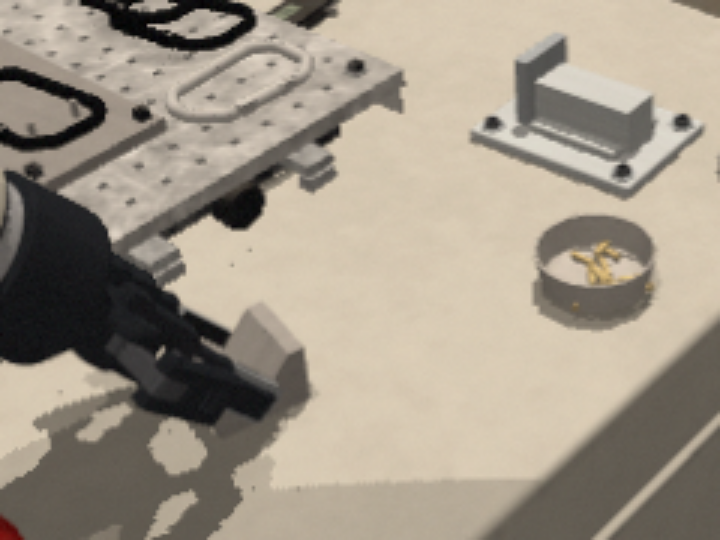

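Groove is up (crop (275,350)), pressed flat with 11 N. Release, back out, go upright and turn for a grip on the plain sides.

```bash
python3 -m creep '0 0 0 0 0 0 55;0 0 0 0 0 0 80;0 0 0 0 0 0 80;0 0 0 0 0 0 80;0 0 0 0 0 0 80;0 0 -2 0 0 0 80;0 0 -4 0 0 0 80;0 0 -4 0 0 0 80;0 0 -4 0 0 0 80;0 0 -4 0 0 0 80;0 0 0 0 10 0 100;0 0 0 0 10 0 100'
python3 -m creep '0 0 0 0 10 0 100;0 0 0 0 10 0 100;0 0 0 0 0 -10 100;0 0 0 0 0 -10 100;0 0 0 0 0 -10 100;0 0 0 0 0 -10 100;0 0 0 0 0 -10 100;0 0 0 0 0 -10 100;0 0 0 0 0 -10 100;0 0 0 0 0 -10 100;0 0 0 0 0 -10 100;0 0 0 0 0 0 100'
python3 - <<'E'
from h import *
c=np.array([452,151.3,0])+42*L; print(c)
for n in("top","wrist"):
    f=frame(n);W=cloud(f)
    for a,b in((28,40),(12,40)):
        m=(abs(W[...,0]-c[0])<45)&(abs(W[...,1]-c[1])<45)&(W[...,2]>a)&(W[...,2]<b)
        P=W[m]; print(n,len(P), cv2.minAreaRect(P[:,:2].astype(np.float32)) if len(P)>9 else 0, np.median(P[:,2]) if len(P) else 0)
plan(c+[0,0,80],rot(74.4))
E
```

```text
t: 17.2
tool_pos: [494.6, 303.4, 148.1]
tcp_rot: [0.782, 0.6, -0.131, 0.107]
wrist_force: [0.1, -1.3, -0.2]
grip_width: 0.995
grip_force: 0.0
t: 18.7
tool_pos: [493.7, 301.4, 147.8]
tcp_rot: [0.132, 0.991, 0.001, 0.004]
wrist_force: [-0.1, -0.6, -0.0]
grip_width: 1.002
grip_force: 0.0
[463.298 191.746   0.   ]
top 391 ((466.8009033203125, 190.5703887939453), (50.954505920410156, 45.12791061401367), 74.57221984863281) 33.42310897184586
top 699 ((466.7860107421875, 190.4886016845703), (51.13448715209961, 45.13018035888672), 74.5935287475586) 29.699201128872346
wrist 2591 ((466.397705078125, 191.72695922851562), (51.4938850402832, 45.5679931640625), 74.34762573242188) 33.13929870520974
wrist 5011 ((466.55291748046875, 191.80857849121094), (51.469242095947266, 45.79338455200195), 74.7109603881836) 28.452733690324123
t 18.8 pos [493.6 301.1 147.4] j [ 0.51  0.14  1.91 -0.    1.08 -0.8 ] grip 1.002 0.0 F [ 0.4 -0.4  0.4]
turn deg [0.17 0.47 0.37] shift before turn cm [  0.11 -11.37   6.7 ] shift after turn cm [ -0.02 -11.35   6.74]
```

Run:
```python
from h import *
plan([466.6,191.2,90],rot(74.5))
```

```text
t 18.8 pos [493.6 301.1 147.4] j [ 0.51  0.14  1.91 -0.    1.08 -0.8 ] grip 1.002 0.0 F [ 0.4 -0.4  0.4]
turn deg [0.17 0.47 0.27] shift before turn cm [ -0.23 -11.33   5.7 ] shift after turn cm [ -0.33 -11.31   5.74]
```

```bash
python3 -m creep '-0.3 -3 0 0 0 0.3 100;0 -4 0 0 0 0 100;0 -4.3 0 0 0 0 100;0 0 3 0 0 0 100;0 0 2.7 0 0 0 100;0 0 0 0 0 0 100'
python3 - <<'E'
from h import *
plan([466.6,191.2,6],rot(74.5))
E
```

```text
t: 19.55
tool_pos: [464.9, 190.0, 87.4]
tcp_rot: [0.135, 0.991, -0.0, 0.002]
wrist_force: [0.1, 0.7, 0.2]
grip_width: 0.998
grip_force: 0.0
t 19.55 pos [464.9 190.   87.4] j [ 0.34  0.08  2.11 -0.    0.95 -0.96] grip 0.998 0.0 F [0.1 0.7 0.2]
turn deg [-0.03  0.2  -0.  ] shift before turn cm [-0.1   0.16  8.14] shift after turn cm [-0.13  0.16  8.14]
```

```bash
python3 -m creep '-0.1 0.1 3 0 0 0 100;0 0 3 0 0 0 100;0 0 1.5 0 0 0 100;0 0 0.6 0 0 0 100;0 0 0 0 0 0 100;0 0 0 0 0 0 40;0 0 0 0 0 0 40;0 0 0 0 0 0 40;0 0 0 0 0 0 40;0 0 0 0 0 0 40;0 0 0 0 0 0 40' 60
python3 - <<'E'
from h import *
plan([466.6,191.2,6],rot(74.5))
f=frame("scene"); save(f,"s4.png",(140,190,380,370),3)
E
```

```text
t: 20.92
tool_pos: [469.8, 191.7, 9.5]
tcp_rot: [0.134, 0.991, 0.001, 0.005]
wrist_force: [-1.4, -0.8, 6.4]
grip_width: 0.57
grip_force: 64.4
t 20.93 pos [469.8 191.7   9.5] j [ 0.34  0.2   2.15 -0.    0.79 -0.96] grip 0.57 64.4 F [-1.4 -0.8  6.4]
turn deg [0.18 0.53 0.11] shift before turn cm [ 0.3  -0.13  0.34] shift after turn cm [ 0.3  -0.13  0.35]
```

View pics/s4.png

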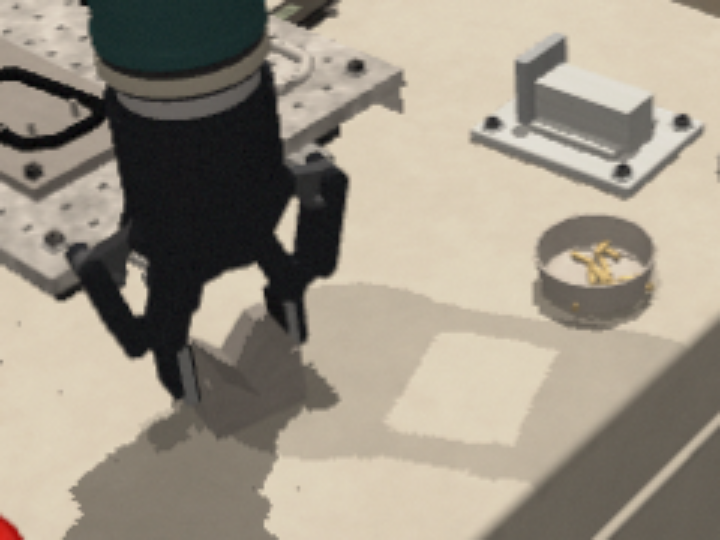

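The pads hold both plain sides (crop (190,370) and (290,315)), groove up. Meanwhile a tighter fit of the stand from the saved clouds, then lift.

```bash
python3 -m creep '0 0 -2 0 0 0 40;0 0 -3 0 0 0 40;0 0 -5 0 0 0 40;0 0 0 0 0 0 40'
python3 - <<'E'
from h import *
for n in("top0","sc0"):
    W=np.load(n+".npy")
    B=(abs(W[...,0]-475)<80)&(abs(W[...,1]+105)<65)
    for nm,a,b in(("foot",5.5,11),("rib",37,40.5),("stop",52.5,57),("all",5.5,60)):
        m=(B&(W[...,2]>a)&(W[...,2]<b)).astype(np.uint8)
        m=cv2.morphologyEx(m,cv2.MORPH_OPEN,np.ones((2,2),np.uint8))
        k,l,st,_=cv2.connectedComponentsWithStats(m)
        if k<2: continue
        P=W[l==1+st[1:,4].argmax()][:,:2].astype(np.float32)
        r=cv2.minAreaRect(P); C=np.cov(P.T); w,v=np.linalg.eigh(C)
        print(n,nm,len(P),np.round(r[0],1),np.round(r[1],1),round(r[2],1),"mean",P.mean(0).round(1),"pca",np.degrees(np.arctan2(v[1,1],v[0,1])).round(1)%180)
plan([0,0,0],rot(93.5))
E
```

```text
t: 21.48
tool_pos: [471.3, 192.7, 112.3]
tcp_rot: [0.134, 0.991, 0.003, 0.008]
wrist_force: [0.6, 0.9, -3.5]
grip_width: 0.576
grip_force: 63.5
top0 foot 1514 [nan nan] [0. 0.] 0.0 mean [nan nan] pca nan
top0 rib 253 [ 475.8 -109.8] [53.5 32.5] 2.8 mean [ 472.7 -109.1] pca 176.3
top0 stop 102 [ 510.3 -111.1] [11.  50.6] 9.3 mean [ 509.9 -108.4] pca 94.2
top0 all 2920 [ 476.4 -106. ] [117.3  89.8] 6.8 mean [nan nan] pca nan
sc0 foot 674 [ 472.9 -105.2] [116.9  96.4] 4.5 mean [nan nan] pca nan
sc0 rib 191 [468.5 -99.5] [27.8 69.3] 85.4 mean [470.9 -98.1] pca 176.2
sc0 stop 42 [506.5 -97.4] [27.4  8. ] 86.6 mean [505.4 -95.7] pca 92.3
sc0 all 2005 [544.3 -52.6] [0. 0.] 0.0 mean [nan nan] pca nan
t 21.48 pos [471.3 192.7 112.3] j [ 0.34  0.05  2.09 -0.    0.99 -0.96] grip 0.576 63.5 F [ 0.6  0.9 -3.5]
turn deg [  0.28   0.91 -18.89] shift before turn cm [ 40.49 -31.17  10.41] shift after turn cm [ 48.22 -16.36  11.23]
```

```bash
python3 -m creep '0 0 -2 0 0 -9.5 40;0 0 -2 0 0 -9.5 40;0 -4.2 0 0 0 0 40;0 -4.2 0 0 0 0 40;0 -4.2 0 0 0 0 40;0 -4.2 0 0 0 0 40;0 -4.2 0 0 0 0 40;0 0 0 0 0 0 40;0 0 0 0 0 0 40'
python3 - <<'E'
from h import *
plan([475,-20,150],rot(93.5))
f=frame("wrist"); save(f,"w2.png"); np.save("w2.npy",cloud(f)); np.savez("w2f.npz",**{k:np.array(v) for k,v in f.items()})
E
```

```text
t: 22.6
tool_pos: [479.7, -17.8, 146.7]
tcp_rot: [-0.031, 1.0, 0.0, 0.002]
wrist_force: [0.4, -0.5, -3.3]
grip_width: 0.573
grip_force: 63.8
t 22.6 pos [479.7 -17.8 146.7] j [-0.09 -0.04  2.1   0.    1.07 -1.72] grip 0.573 63.8 F [ 0.4 -0.5 -3.3]
turn deg [0.05 0.29 0.05] shift before turn cm [ 0.48 -0.19 -0.34] shift after turn cm [ 0.48 -0.19 -0.33]
```

View pics/w2.png

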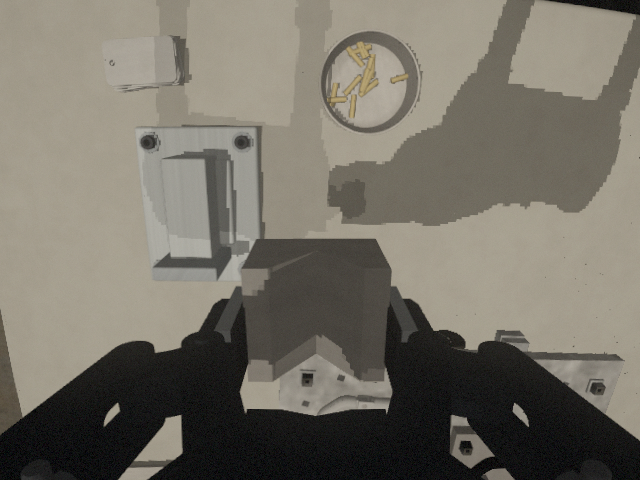

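The stand is visible at left: rib top from (165,157) to (210,257), stop bar along row ~268; the held block is at (316,300), groove up.

Run:
```python
from h import *
W=np.load("w2.npy")
B=np.zeros(W.shape[:2],bool); B[120:290,130:238]=1
def fit(nm,a,b):
    m=(B&(W[...,2]>a)&(W[...,2]<b)).astype(np.uint8)
    m=cv2.morphologyEx(m,cv2.MORPH_OPEN,np.ones((3,3),np.uint8))
    k,l,st,_=cv2.connectedComponentsWithStats(m); i=1+st[1:,4].argmax()
    P=W[l==i].astype(np.float32); r=cv2.minAreaRect(P[:,:2])
    print(nm,st[i].tolist(),np.round(r[0],1),np.round(r[1],1),round(r[2],2),"z",np.median(P[:,2]).round(1))
    return l==i
r=fit("rib",34,44); s=fit("stop",49,60)
# edge fits: rib sides by row
def line(mask,axis,side):
    pts=[]
    idx=range(*((165,250) if axis==0 else (160,225)))
    for k in idx:
        q=np.where(mask[k] if axis==0 else mask[:,k])[0]
        if len(q)>5: 
            j=q[0] if side<0 else q[-1]
            pts.append(W[k,j] if axis==0 else W[j,k])
    pts=np.array(pts)[:,:2].astype(np.float32)
    vx,vy,x,y=cv2.fitLine(pts,cv2.DIST_HUBER,0,.01,.01).ravel()
    print("line",axis,side,"dir deg",np.degrees(np.arctan2(vy,vx)).round(2),"pt",round(x,1),round(y,1))
line(r,0,-1);line(r,0,1);line(s,1,-1);line(s,1,1)
# held block: near face & top
B2=np.zeros_like(B);B2[235:390,242:392]=1
P=W[B2&(W[...,2]>125)&(W[...,2]<200)]
print("held z pct",np.percentile(P[:,2],[2,10,50,90,98]).round(1))
top=P[P[:,2]>np.percentile(P[:,2],95)-4]
r=cv2.minAreaRect(top[:,:2].astype(np.float32));print("top",len(top),r,np.median(top[:,2]))
```

```text
Traceback (most recent call last):
cv2.error: OpenCV(4.12.0) /io/opencv/modules/imgproc/src/convhull.cpp:143: error: (-215:Assertion failed) total >= 0 && (depth == CV_32F || depth == CV_32S) in function 'convexHull'
```

Run:
```python
from h import *
W=np.load("w2.npy")
B=np.zeros(W.shape[:2],bool); B[120:290,130:238]=1
def fit(nm,a,b):
    m=(B&(W[...,2]>a)&(W[...,2]<b)).astype(np.uint8)
    m=cv2.morphologyEx(m,cv2.MORPH_OPEN,np.ones((3,3),np.uint8))
    k,l,st,_=cv2.connectedComponentsWithStats(m); i=1+st[1:,4].argmax()
    P=W[l==i]; P=P[~np.isnan(P).any(1)]; r=cv2.minAreaRect(P[:,:2].astype(np.float32))
    print(nm,st[i].tolist(),np.round(r[0],1),np.round(r[1],1),round(r[2],2),"z",np.median(P[:,2]).round(1))
    return l==i
r=fit("rib",34,44); s=fit("stop",49,60)
def line(mask,axis,side):
    pts=[]
    for k in range(*((165,250) if axis==0 else (160,225))):
        q=np.where(mask[k] if axis==0 else mask[:,k])[0]
        if len(q)>5:
            j=q[0] if side<0 else q[-1]
            pts.append(W[k,j] if axis==0 else W[j,k])
    pts=np.array(pts);pts=pts[~np.isnan(pts).any(1)][:,:2].astype(np.float32)
    vx,vy,x,y=cv2.fitLine(pts,cv2.DIST_HUBER,0,.01,.01).ravel()
    print("line",axis,side,"dir deg",np.degrees(np.arctan2(vy,vx)).round(2),"pt",round(x,1),round(y,1))
line(r,0,-1);line(r,0,1);line(s,1,-1);line(s,1,1)
B2=np.zeros_like(B);B2[235:390,242:392]=1
P=W[B2&(W[...,2]>125)&(W[...,2]<200)]
print("held z pct",np.percentile(P[:,2],[2,10,50,90,98]).round(1))
top=P[P[:,2]>np.percentile(P[:,2],95)-4]
r=cv2.minAreaRect(top[:,:2].astype(np.float32));print("top",len(top),r,np.median(top[:,2]))
```

```text
rib [161, 158, 63, 113, 4747] [ 473.5 -101.3] [43.8 77.2] 87.71 z 37.7
stop [152, 265, 67, 17, 993] [ 510.3 -102.8] [10.8 43.9] 3.0 z 53.6
line 0 -1 dir deg 3.68 pt 465.6 -120.1
line 0 1 dir deg 3.3 pt 458.6 -91.0
line 1 -1 dir deg -86.94 pt 505.5 -99.2
line 1 1 dir deg -88.77 pt 514.5 -100.1
held z pct [142.6 153.9 166.3 171.5 176. ]
top 8585 ((477.17474365234375, -17.102943420410156), (46.42581558227539, 52.03847885131836), 3.3572921752929688) 170.94401171264752
```

Run:
```python
from h import *
plan([479.2,-104.9,80],rot(93.3))
```

```text
t 22.65 pos [479.9 -17.4 147. ] j [-0.09 -0.04  2.1   0.    1.07 -1.72] grip 0.567 63.8 F [-0.2  1.7 -2.6]
turn deg [0.04 0.32 0.31] shift before turn cm [ 0.66 -8.73  6.69] shift after turn cm [ 0.58 -8.73  6.7 ]
```

```bash
python3 -m creep '0.3 -4.4 0 0 0 0 40;0.3 -4.3 0 0 0 0 40;0 0 0 0 0 0 40;0 0 2.5 0 0 0 40;0 0 2.5 0 0 0 40;0 0 1.7 0 0 0 40;0 0 0 0 0 0 40;0 0 0 0 0 0 40'
python3 - <<'E'
from h import *
plan([479.7,-104.9,50],rot(93.3))
E
```

```text
t: 23.65
tool_pos: [481.7, -105.0, 82.0]
tcp_rot: [-0.032, 0.999, -0.0, 0.005]
wrist_force: [0.2, -0.5, -3.5]
grip_width: 0.569
grip_force: 64.3
t 23.65 pos [ 481.7 -105.    82. ] j [-0.27  0.06  2.14  0.    0.94 -1.9 ] grip 0.569 64.3 F [ 0.2 -0.5 -3.5]
turn deg [-0.03  0.52  0.35] shift before turn cm [0.23 0.02 3.19] shift after turn cm [0.2  0.02 3.2 ]
```

```bash
python3 -m creep '0.2 0 1.5 0 0 0 40;0 0 1.5 0 0 0 40;0 0 0.2 0 0 0 40;0 0 0 0 0 0 40;0 0 0 0 0 0 40'; python3 -m creep '0 0 0.15 0 0 0 40;0 0 0.1 0 0 0 40;0 0 0 0 0 0 40'
```

```text
t: 24.28
tool_pos: [479.7, -105.6, 49.6]
tcp_rot: [-0.031, 0.999, -0.0, 0.004]
wrist_force: [0.2, 0.3, -2.8]
grip_width: 0.57
grip_force: 64.6
t: 24.65
tool_pos: [479.7, -105.5, 47.5]
tcp_rot: [-0.032, 0.999, -0.0, 0.004]
wrist_force: [-1.9, 0.0, 3.4]
grip_width: 0.571
grip_force: 65.1
```

Contact with the rib. Now slide to the stop (tool −x).

```bash
python3 -m creep '-0.15 0 0 0 0 0 40;-0.15 0 0 0 0 0 40;-0.1 0 0 0 0 0 40;0 0 0 0 0 0 40'; python3 -m creep '-0.1 0 0 0 0 0 40;0 0 0 0 0 0 40'; python3 -m creep '-0.1 0 0 0 0 0 40;0 0 0 0 0 0 40'
```

```text
t: 25.15
tool_pos: [481.2, -105.3, 47.5]
tcp_rot: [-0.032, 0.999, -0.0, 0.002]
wrist_force: [-9.4, -2.1, 11.1]
grip_width: 0.572
grip_force: 66.2
t: 25.4
tool_pos: [481.8, -105.3, 47.5]
tcp_rot: [-0.032, 0.999, -0.0, 0.001]
wrist_force: [-11.2, -1.2, 13.1]
grip_width: 0.574
grip_force: 66.6
t: 25.65
tool_pos: [483.2, -105.2, 47.5]
tcp_rot: [-0.032, 0.999, -0.0, 0.002]
wrist_force: [-10.8, 0.2, 10.9]
grip_width: 0.57
grip_force: 66.2
```

```bash
python3 -m creep '0 0 -0.1 0 0 0 40;-0.1 0 0 0 0 0 40;0 0 0 0 0 0 40'; python3 -m creep '-0.1 0 0 0 0 0 40;0 0 0 0 0 0 40'; python3 -m creep '-0.1 0 0 0 0 0 40;0 0 0 0 0 0 40'
```

```text
t: 26.02
tool_pos: [485.4, -105.0, 47.5]
tcp_rot: [-0.032, 0.999, 0.0, 0.003]
wrist_force: [-5.0, -1.6, 2.1]
grip_width: 0.572
grip_force: 65.1
t: 26.28
tool_pos: [485.4, -105.0, 47.5]
tcp_rot: [-0.032, 0.999, 0.0, 0.002]
wrist_force: [-8.3, -0.7, 5.5]
grip_width: 0.576
grip_force: 65.5
t: 26.52
tool_pos: [485.5, -105.0, 47.6]
tcp_rot: [-0.032, 0.999, 0.0, 0.001]
wrist_force: [-10.7, -2.0, 9.0]
grip_width: 0.571
grip_force: 65.9
```

Position stalls at 485.4 while the force grows: it is against the stop. Release, retreat up and check.

```bash
python3 -m creep '0 0 0 0 0 0 58;0 0 0 0 0 0 65;0 0 0 0 0 0 80;0 0 0 0 0 0 90;0 0 0 0 0 0 90;0 0 -1.5 0 0 0 90;0 0 -3 0 0 0 90;0 0 -5 0 0 0 90;0 -5 -3 0 0 0 90;0 -5 0 0 0 0 90;0 -5 0 0 0 0 90;0 0 0 0 0 0 90'
python3 - <<'E'
from h import *
f=frame("wrist"); save(f,"w3.png"); W=cloud(f)
def fit(W,nm,a,b):
    m=(abs(W[...,0]-485)<60)&(abs(W[...,1]+105)<50)&(W[...,2]>a)&(W[...,2]<b)
    P=W[m]
    if len(P)>9: r=cv2.minAreaRect(P[:,:2].astype(np.float32)); print(nm,len(P),np.round(r[0],1),np.round(r[1],1),round(r[2],2),np.median(P[:,2]).round(1))
for n,X in(("wrist",W),("top",cloud(frame("top")))):
    fit(X,n+" block",66,76); fit(X,n+" stop",51,56)
plan([0,0,0],rot(93.3))
E
```

```text
t: 28.02
tool_pos: [497.2, -257.8, 174.5]
tcp_rot: [-0.03, 1.0, -0.001, 0.005]
wrist_force: [0.0, 0.6, 0.2]
grip_width: 0.9
grip_force: 0.0
wrist block 2890 [ 482.6 -104.3] [45.7 52.5] 3.31 71.4
wrist stop 939 [ 487.5 -104.7] [55.2 50.7] 3.4 54.1
top block 443 [ 483.4 -106. ] [45.1 50.4] 3.3 71.3
top stop 171 [ 487.5 -103.3] [56.2 46.7] 0.18 54.2
t 28.12 pos [ 496.6 -254.7  173.5] j [-0.52  0.08  1.92  0.01  1.13 -2.16] grip 0.9 0.0 F [ 0.3  0.4 -0.9]
turn deg [0.01 0.47 0.23] shift before turn cm [48.14 28.47 16.96] shift after turn cm [48.11 28.28 17.35]
```

View pics/w3.png

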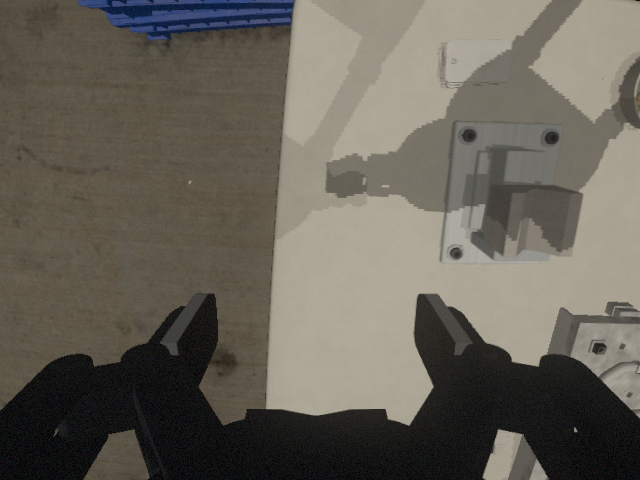

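The block (535,220) stands groove up on the rib against the stop. It measures (482.6, −104.3) with yaw 3.3° and its top at 71.4 mm. Block plus stop spans 55–56 mm, so it is flush.

```bash
python3 -c "
from cell import ctrl
print(ctrl.job_done())"
```

```text
the job is handed in; nothing more can be done
None
```

The V block was tipped to its side and then groove up, let go each time, set on the rib against the stop (measured gap about 1 mm or less) and released; I handed the job in at about 28 s, and no verdict was returned.

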